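# Sweep the loose nuts into the parts corral

### The job

With closed fingers, sweep the three loose yellow hexagon nuts across the bench through the open mouth of the three-sided parts corral, so that each lies wholly inside it. Only push the nuts along the bench: do not pinch them, press hard on them or pick them up, and leave the standing valve spring and everything else on the bench where it is.

Things in the scene. Friction and masses are not known exactly. Their poses are not given: they have to be found in the camera images.
- corral: the parts corral: a fixed three-sided aluminium fence on the bench with an orange floor sheet level with the bench (no lip or step at the mouth). Origin on the bench at the middle of its open mouth; its own +y axis points from the mouth inwards, its x axis runs along the mouth. Inside it is 170 mm wide (x from -85 to +85 mm) and 120 mm deep (y from 0 to 120 mm); the walls are 4 mm thick and 30 mm high. At yaw 0 the mouth faces the robot's right (world -y)
- nut1: a yellow zinc-plated steel hexagon nut lying flat and loose on the green bench, 30 mm across flats (34 mm across corners), 16 mm high, about 65 g, with a dark bore; origin at the centre of its underside, z up. It slides when pushed from the side at 2 to 12 mm above the bench
- nut2: as nut1, the second of the three alike nuts
- nut3: as nut1, the third of the three alike nuts
- spring: a dark steel valve spring standing on end among the nuts, 32 mm diameter, 45 mm high, loose, to be left alone; origin at the centre of its underside
- tappet: a steel bucket tappet standing on the robot's side of the nuts, 32 mm diameter, 26 mm high, loose, to be left alone; origin at the centre of its underside
- socket: a steel wrench socket standing beyond the nuts, 24 mm diameter, 38 mm high, loose, to be left alone; origin at the centre of its underside
- spray: a blue spray can standing far left, 66 mm diameter, 200 mm high, to be left alone; origin at the centre of its underside
- caliper: a steel caliper lying at the far edge of the bench, its 240 mm beam along its own y, 8 mm high, to be left alone; origin under the middle of the beam
- pliers: red and black handled pliers lying at the far edge, about 160 mm long, 16 mm high, to be left alone; origin under the pivot
Things that resemble listed ones, but are neither listed nor needed, are in the scene too. Leave any blue or purple look-alike of the nut2 alone.

How it is judged:
At the end, for the whole second after the job is handed in: All three nuts lie still on the bench inside the corral: each nut's centre is at least 15 mm inside the mouth line and between the side and back walls (y of nut1 in the frame of corral between 0.015 and 0.12 m and x of nut1 in the frame of corral between -0.085 and 0.085 m and height (world z) of each of nut1, nut2, nut3 below 0.02 m and linear speed of each of nut1, nut2, nut3 below 0.02 m/s and y of nut2 in the frame of corral between 0.015 and 0.12 m and x of nut2 in the frame of corral between -0.085 and 0.085 m and y of nut3 in the frame of corral between 0.015 and 0.12 m and x of nut3 in the frame of corral between -0.085 and 0.085 m); the robot touches nothing.
It fails at once if a nut is lifted (its underside more than 25 mm above the bench) (height (world z) of any of nut1, nut2, nut3 above 0.025 m).
It fails at once if a nut is pinched or pressed hard (fingers on a nut with more than 30 N) (contact force between the fingers and nut1 above 30 N or contact force between the fingers and nut2 above 30 N or contact force between the fingers and nut3 above 30 N).
It fails at once if the valve spring, the tappet or the socket is moved more than 12 mm (distance of any of spring, tappet, socket from where it was at the start of the episode above 0.012 m).
It fails at once if the spray can, the caliper or the pliers are moved more than 20 mm (distance of any of spray, caliper, pliers from where it was at the start of the episode above 0.02 m).
It fails at once if the valve spring, the tappet, the socket or the spray can is tipped (more than 0.5 rad) (angle between any of spring, tappet, socket, spray's own z axis and vertical above 0.5 rad).
It also fails if it takes over 61 s, if anything falls off the work surface, if the arm or the gripper's body presses on something with over 40 N, if the wrist force passes 120 N, or if a joint passes its speed limit or range.

### The arm

A 7-joint arm with a two-finger parallel gripper is mounted at the origin on the work surface. World frame = base frame: x ahead of the robot, y to its left, z up, the work surface at z = 0. Lengths are in m, angles in rad, forces in N, time in s.
With the tool pointing down it reaches from about 0.425 to 0.825 m from the base axis. Payload 3.6 kg.
Tool frame: the origin (TCP) lies on the centre line of the jaws, within the pads' length; the fingertips stand 19 mm ahead of it and the grasp point (between the pads) is the TCP; z points along the fingers, y is the line along which they close (so a half turn about z gives the same grasp; the last joint's range is limited). The gripper opens to 85 mm and grips with 20 to 120 N. Pads are 22 mm wide; open, the fingers measure 114 mm over their backs; the gripper's body (76 mm by 85 mm) begins 54 mm behind the grasp point. The pads swing forward as they close: fully open they stand 13 mm farther back than shut.
Start: joints at [1.27, 0.615, -0.013, 1.423, 0.008, 1.103, -0.04], TCP at [0.176, -0.626, 0.25] pointing down, gripper open.
Joint ranges: [-3.12, 3.12], [-0.3, 2.06], [-1.34, 1.32], [0.26, 2.42], [-1.36, 4.5], [0.01, 1.98], [-2.84, 2.84]. Speed limits (rad/s): [2.79, 2.79, 3.14, 3.14, 3.14, 3.14, 3.14].

### API

Orientations are given as a unit quaternion [w, x, y, z].
In Python, from station import readout, grab_frame, camera_info, bot gives the robot as it stands.
- The arm moves only by the shell command python3 -m handwheel 'ROWS' [FORCE]. ROWS is JSON, a list of rows, each a list of 7 numbers: the gripper command: -1 is shut, 1 is fully open, values between are in proportion, then the shift along the world's x, y, z in m, then the turn, a rotation vector about the world's x, y, z in degrees. A call has 1 to 10 rows; each row shifts and turns the commanded pose from where the row before left it; what a row does not reach is not made up. A row lasts 1/12 s, in which the tool goes at most 41.7 mm and 7.16 degrees, less where a joint would pass 70% of its speed; a pose out of reach is approached as far as the arm can. A call is refused whole if a number of a shift passes 0.0417 or a number of a turn 7.16, either way. A call with a gripper value outside its range is refused whole. The fingers move at their own pace and stop on an object; FORCE is the grip in N (left out, the last holds). Time passes only in rows, so rows that do not move let the fingers close. It gives the time, the measured TCP pose, the force, the opening and the grip force at its end, in the units of the state.
- readout.observe(): the state, without advancing time (a new reading comes with each control period).
- grab_frame(name): name is "scene" or "top" or "wrist"; returns the picture (420x560x3 uint8, red, green, blue); there is no depth.
- camera_info(name): a dict with "K" (3x3 intrinsics, pixels), "dist" ([k1, k2, p1, p2, k3] as OpenCV has them; the pictures are not rectified), "rvec" (rotation vector, rad) and "tvec" (3), from world to camera coordinates, as OpenCV has them. Camera axes: x right, y down, z forward; pixel columns grow to the right and rows downward; lengths in m; the calibration is good to about 2 mm. A picture is of the moment at which its call begins: read the wrist's pose just before it. camera_info takes no time and is no camera call; for the wrist camera it gives the pose at the moment of the call.
- bot.hand_in(): hands the job in; it is judged then, once.
The state is a dict: "time": time; "qpos": joint angles; "dq": joint speeds; "joint_torque": joint torques, N m; "tool_pos": TCP position; "orientation": TCP orientation; "ft_force": force on the tool from outside, world axes, zero at the start; "moment": the same for the moment, N m; "grip_width": opening from 0.0 (shut) to 1.0 (fully open); "gripper_force": force on a finger pad.
Only numpy, scipy, OpenCV 4.12 (cv2) and the standard library are available. Lean on these libraries where they do the work, as an engineer would, in place of code of your own. Each camera call takes 0.05 s, during which the arm holds its last target. There are 200 camera calls.

## Working session

There is one attempt and no reset: what is moved stays moved. The work goes in short steps, Python scripts to look and compute and a shell command to move; the robot and the scene stay as the last step left them, time stands still between calls to the robot, and variables do not carry over. Pictures are saved under pics/ and viewed, at most 10 in all, crops included, and the job is handed in when it is done.

```bash
mkdir -p pics
cat > h.py <<'E'
import numpy as np,cv2
from station import readout,grab_frame,camera_info,bot
def snap(n,f,scale=1.4,crop=None):
    im=grab_frame(n)[:,:,::-1]
    cv2.imwrite('pics/raw_'+f,im)
    if crop: im=im[crop[1]:crop[3],crop[0]:crop[2]]
    cv2.imwrite('pics/'+f,cv2.resize(im,None,fx=scale,fy=scale,interpolation=cv2.INTER_CUBIC))
def w(n,uv,z=0.):
    c=camera_info(n);R,_=cv2.Rodrigues(np.array(c['rvec'],float));t=np.array(c['tvec'],float).ravel()
    p=cv2.undistortPoints(np.array(uv,float).reshape(-1,1,2),np.array(c['K'],float),np.array(c['dist'],float)).reshape(-1,2)
    d=np.c_[p,np.ones(len(p))]@R; o=-R.T@t
    return (o+d*((z-o[2])/d[:,2])[:,None])[:,:2]
E
python3 - <<'E'
from h import *
snap('top','top1.png'); snap('scene','sc1.png')
print(readout.observe())
E
```

```text
{'time': 0.1, 'qpos': array([ 1.27052968,  0.61584357, -0.0125896 ,  1.42474724,  0.00809933,
        1.10341544, -0.04041354]), 'dq': array([ 3.39388046e-04, -1.91141276e-03, -2.94205031e-04, -4.60224992e-03,
       -3.72763377e-05, -5.95190055e-04, -7.61429351e-04]), 'joint_torque': array([ 9.51211769e-04, -4.70386112e+01,  2.60066930e-01, -1.71574205e+01,
        1.00791740e-02,  5.85752627e-03, -3.21898433e-06]), 'tool_pos': array([ 0.17555596, -0.6251683 ,  0.2492375 ]), 'orientation': array([-1.16730526e-03,  9.90643378e-01,  1.36470880e-01, -1.83677265e-04]), 'ft_force': array([ 0.26789349,  0.44587906, -0.52077333]), 'moment': array([-0.01349536, -0.01845353,  0.03257935]), 'gripper_force': 0.0, 'grip_width': 0.9978943889115534}
```

View pics/top1.png

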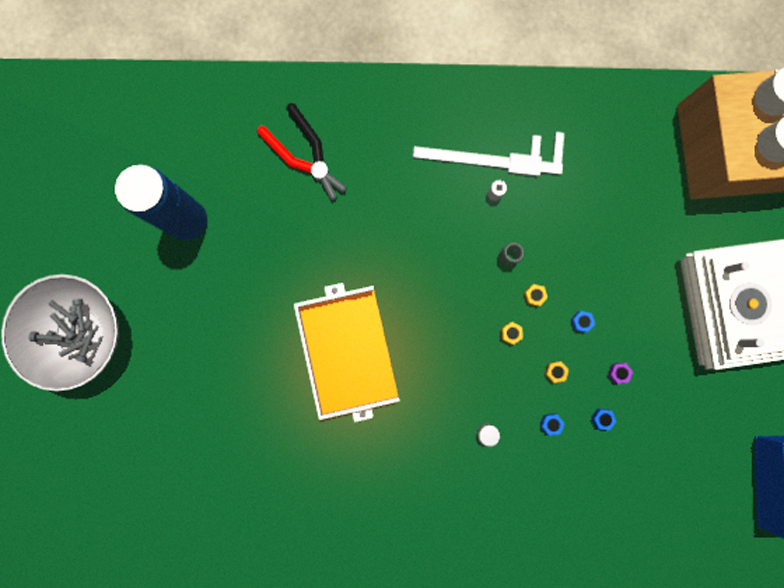

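View pics/sc1.png

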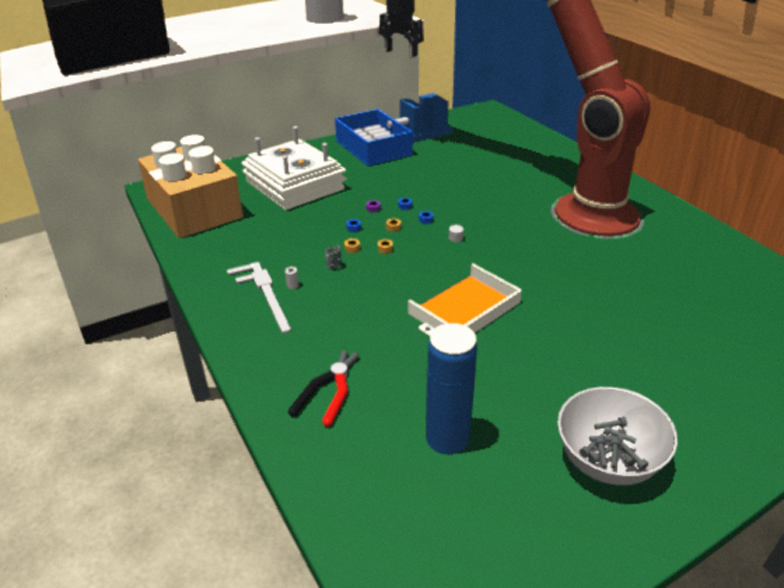

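The top view shows the yellow nuts at (536,295), (513,333) and (557,372). The spring is at (513,253), the tappet at (489,436), and the corral mouth runs from (374,288) to (399,401). I'll measure these next, at display scale 1.4.

Run:
```python
from h import *
f=lambda *p,z:print(w('top',np.array(p)/1.4,z).round(3).tolist())
im=cv2.imread('pics/raw_top1.png');hsv=cv2.cvtColor(im,cv2.COLOR_BGR2HSV)
m=cv2.inRange(hsv,(15,120,110),(35,255,255));n,l,s,c=cv2.connectedComponentsWithStats(m)
for i in range(1,n):
    if s[i,4]>15: 
        b=s[i]; ctr=(b[0]+(b[2]-1)/2,b[1]+(b[3]-1)/2); print(b,(np.array(ctr)*1.4).round(),w('top',ctr,.014).round(3))
print('others');f((584,322),(621,374),(553,425),(605,420),z=.016)
print('spring top/socket/tappet');f((513,251),z=.045);f((499,187),z=.038);f((489,435),z=.026)
print('corral mouth tops, back tops');f((374,288),(399,401),(295,305),(320,418),z=.03)
c=camera_info('top');R,_=cv2.Rodrigues(np.array(c['rvec']));print(-R.T@c['tvec'])
crop=im[180:330,200:460];cv2.imwrite('pics/c1.png',cv2.resize(crop,None,fx=3,fy=3,interpolation=cv2.INTER_CUBIC))
```

```text
[ 509   51   51   79 2329] [748. 126.] [[ 0.847 -0.502]]
[375 203  16  16 141] [536. 295.] [[ 0.567 -0.15 ]]
[ 215  207   70   89 4207] [349. 351.] [[0.475 0.139]]
[535 213   7   8  43] [753. 303.] [[ 0.558 -0.498]]
[358 230  16  16 134] [512. 332.] [[ 0.507 -0.112]]
[390 258  16  16 137] [556. 372.] [[ 0.447 -0.182]]
others
[[0.525, -0.225], [0.445, -0.282], [0.366, -0.175], [0.374, -0.256]]
spring top/socket/tappet
[[0.63, -0.108]]
[[0.731, -0.089]]
[[0.352, -0.075]]
corral mouth tops, back tops
[[0.572, 0.102], [0.402, 0.062], [0.545, 0.222], [0.375, 0.181]]
[0.4834391  0.09439497 0.9570385 ]
```

View pics/c1.png

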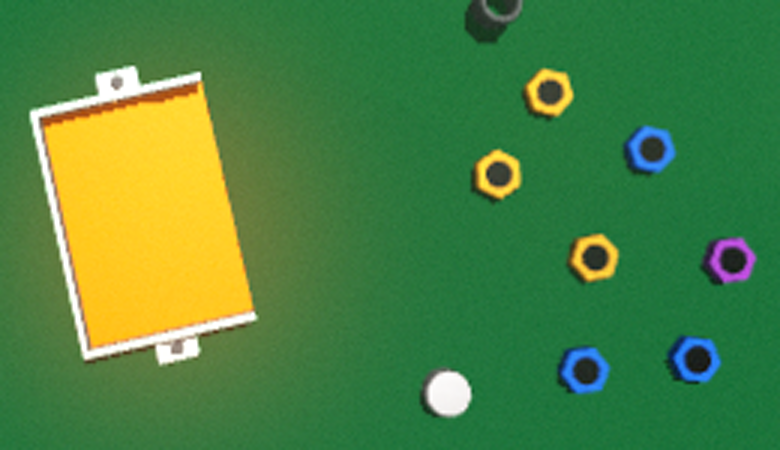

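The crop agrees with the first view. The mouth middle is about (0.487, 0.082) with yaw about 13°. The nuts are B (0.507, -0.112), A (0.567, -0.150) and C (0.447, -0.182). I'll travel to a point behind B and shut the fingers on the way.

```bash
python3 -m handwheel '[[-1,0.0228,0.0315,0,0,0,0],[-1,0.0228,0.0315,0,0,0,0],[-1,0.0228,0.0315,0,0,0,0],[-1,0.0228,0.0315,0,0,0,0],[-1,0.0228,0.0315,0,0,0,0],[-1,0.0228,0.0315,0,0,0,0],[-1,0.0228,0.0315,0,0,0,0],[-1,0.0228,0.0315,0,0,0,0],[-1,0.0228,0.0315,0,0,0,0],[-1,0.0228,0.0315,0,0,0,-2.4]]' 20
python3 -m handwheel '[[-1,0.0228,0.0315,-0.02,0,0,0],[-1,0.0228,0.0315,-0.02,0,0,0],[-1,0.0228,0.0315,-0.02,0,0,0],[-1,0.0228,0.0315,-0.02,0,0,0],[-1,0.0228,0.0315,-0.02,0,0,0],[-1,0,0,0,0,0,0],[-1,0,0,0,0,0,0]]'
```

```text
time: 0.93
tool_pos: [0.4043, -0.309, 0.2501]
orientation: [-0.0, 0.993, 0.115, -0.0]
ft_force: [-0.3, 0.1, -0.5]
grip_width: 0.001
gripper_force: 0.0
time: 1.52
tool_pos: [0.5128, -0.1571, 0.1533]
orientation: [-0.001, 0.993, 0.119, -0.001]
ft_force: [-0.7, -0.0, -0.1]
grip_width: -0.002
gripper_force: 0.0
```

```bash
python3 -m handwheel '[[-1,0.001,0,-0.03,0,0,0],[-1,0,0,-0.03,0,0,0],[-1,0,0,-0.03,0,0,0],[-1,0,0,-0.02,0,0,0],[-1,0,0,0,0,0,0],[-1,0,0,0,0,0,0],[-1,0,0,0,0,0,0]]'
python3 - <<'E'
from h import *
snap('wrist','w1.png')
E
```

```text
time: 2.1
tool_pos: [0.514, -0.162, 0.0464]
orientation: [0.001, 0.993, 0.115, 0.001]
ft_force: [0.1, -0.3, -0.7]
grip_width: 0.001
gripper_force: 0.0
```

View pics/w1.png

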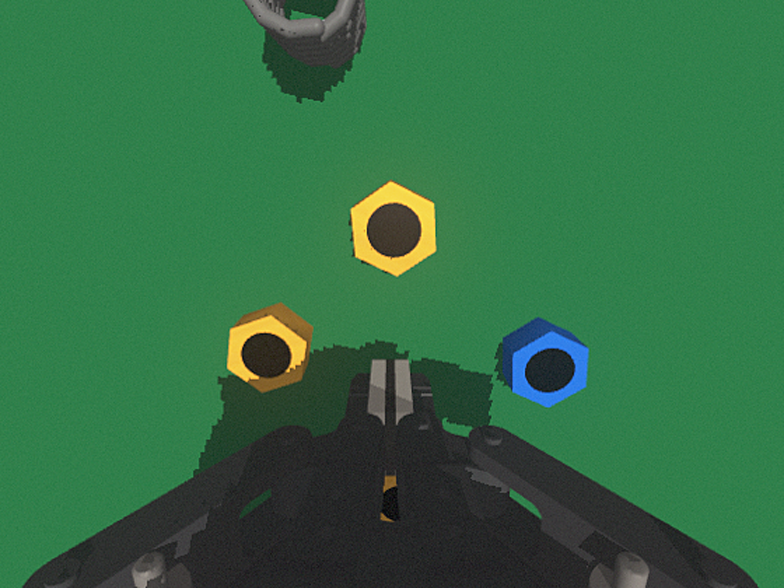

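The wrist view shows A at (394,229), B at (266,355) and the blue nut to the right. I'll measure A and B in the wrist view as a cross-check.

Run:
```python
from h import *
print(w('wrist',np.array([[394,229],[266,355],[550,369]])/1.4,.016).round(4), readout.observe()['tool_pos'])
C=np.array([.487,.082]);e=np.array([.973,.23]);n=np.array([-.23,.973])
for p in [[.507,-.112],readout.observe()['tool_pos'][:2]]: print((p-C)@e,(p-C)@n)
```

```text
[[ 0.5702 -0.1521]
 [ 0.5097 -0.1142]
 [ 0.5298 -0.2265]] [ 0.5143995  -0.16178294  0.04675765]
-0.025159999999999988 -0.193362
-0.0294103610513051 -0.24350268391397004
```

```bash
python3 -m handwheel '[[-1,0.005,0.001,-0.010,0,0,0],[-1,0,0,-0.010,0,0,0],[-1,0,0,0,0,0,0],[-1,0,0,0,0,0,0]]'
```

```text
time: 2.48
tool_pos: [0.5179, -0.1594, 0.0244]
orientation: [-0.0, 0.993, 0.116, -0.001]
ft_force: [0.0, 1.1, 0.3]
grip_width: 0.002
gripper_force: 0.0
```

```bash
python3 -m handwheel '[[-1,-0.0015,0.010,0,0,0,0],[-1,-0.0030,0.013,0,0,0,0],[-1,-0.0034,0.0146,0,0,0,0],[-1,-0.0034,0.0146,0,0,0,0],[-1,-0.0034,0.0146,0,0,0,0],[-1,-0.0034,0.0146,0,0,0,0],[-1,-0.0034,0.0146,0,0,0,0],[-1,-0.0023,0.0100,0,0,0,0],[-1,0,0,0,0,0,0]]'
python3 - <<'E'
from h import *
snap('wrist','w2.png')
E
```

```text
time: 3.23
tool_pos: [0.4938, -0.0494, 0.0252]
orientation: [-0.001, 0.993, 0.119, -0.0]
ft_force: [-0.3, 0.5, -0.9]
grip_width: 0.003
gripper_force: 0.0
```

View pics/w2.png

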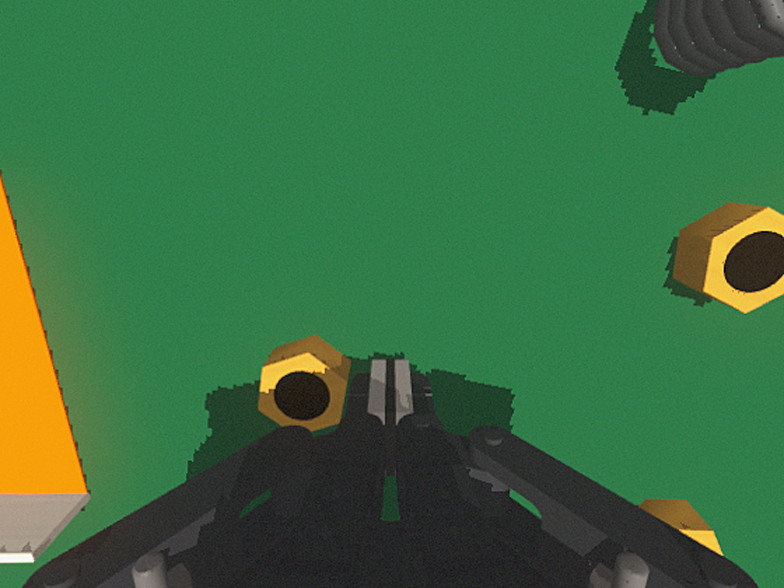

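B is centred on the finger. The mouth line runs from (0,170) to (90,493). I'll use it to check the corral yaw.

Run:
```python
from h import *
print(w('wrist',np.array([[2,180],[88,490],[302,395],[750,262],[390,100],[390,300]])/1.4,0).round(4), w('wrist',np.array([[302,395]])/1.4,.016),readout.observe()['tool_pos'],readout.observe()['dq'].round(3))
```

```text
[[ 0.5358  0.0896]
 [ 0.4115  0.0594]
 [ 0.4782 -0.0214]
 [ 0.5688 -0.1664]
 [ 0.5903 -0.0302]
 [ 0.5251 -0.046 ]] [[ 0.48853691 -0.02275358]] [ 0.49426414 -0.05148031  0.02521641] [ 0.034  0.004  0.033 -0.02   0.006  0.     0.008]
```

```bash
python3 -m handwheel '[[-1,-0.0023,0.010,0,0,0,0],[-1,-0.0034,0.0146,0,0,0,0],[-1,-0.0034,0.0146,0,0,0,0],[-1,-0.0034,0.0146,0,0,0,0],[-1,-0.0034,0.0146,0,0,0,0],[-1,-0.0034,0.0146,0,0,0,0],[-1,-0.0034,0.0146,0,0,0,0],[-1,-0.0034,0.0146,0,0,0,0],[-1,-0.0034,0.0146,0,0,0,0]]'
python3 -m handwheel '[[-1,-0.0034,0.0146,0,0,0,0],[-1,-0.0034,0.0146,0,0,0,0],[-1,-0.0034,0.0146,0,0,0,0],[-1,-0.0023,0.0100,0,0,0,0],[-1,0,0,0,0,0,0],[-1,0,0,0,0,0,0]]'
python3 - <<'E'
from h import *
snap('top','t2.png',3,(190,180,450,330))
E
```

```text
time: 4.03
tool_pos: [0.4654, 0.0729, 0.0252]
orientation: [0.0, 0.993, 0.115, 0.0]
ft_force: [0.1, -1.0, 1.2]
grip_width: -0.005
gripper_force: 0.6
time: 4.53
tool_pos: [0.4526, 0.127, 0.025]
orientation: [0.0, 0.993, 0.116, 0.0]
ft_force: [0.0, -0.8, 0.1]
grip_width: 0.004
gripper_force: 0.0
```

View pics/t2.png

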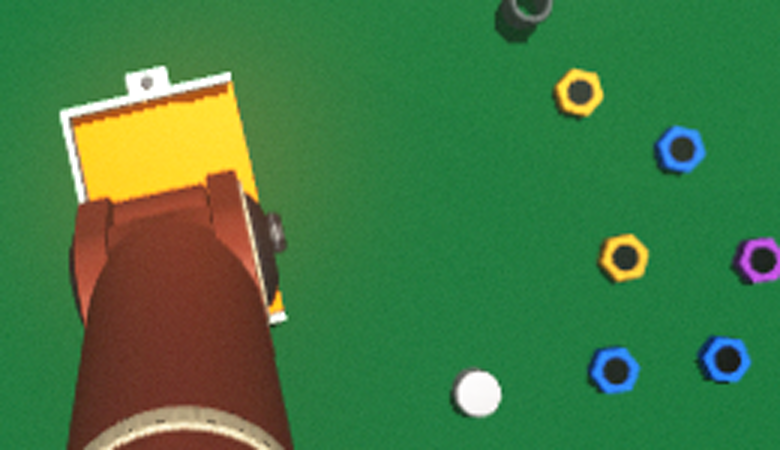

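B is inside and out of sight under the arm, and everything else is undisturbed. Next I back off, lift and move behind A.

```bash
python3 -m handwheel '[[-1,0.005,-0.020,0,0,0,0],[-1,0,0,0.035,0,0,0],[-1,0.005,-0.013,0.035,0,0,0],[-1,0.013,-0.0325,0.005,0,0,0],[-1,0.013,-0.0325,0,0,0,0],[-1,0.013,-0.0325,0,0,0,0],[-1,0.013,-0.0325,0,0,0,0],[-1,0.013,-0.0325,0,0,0,0],[-1,0.013,-0.0325,0,0,0,0],[-1,0.013,-0.0325,0,0,0,0]]'
python3 -m handwheel '[[-1,0.013,-0.0325,0,0,0,0],[-1,0.013,-0.0325,0,0,0,0],[-1,0,0,-0.02,0,0,0],[-1,0,0,-0.015,0,0,0],[-1,0,0,0,0,0,0],[-1,0,0,0,0,0,0]]'
```

```text
time: 5.42
tool_pos: [0.5532, -0.1371, 0.0999]
orientation: [0.0, 0.993, 0.114, -0.0]
ft_force: [-0.4, 0.9, 0.5]
grip_width: 0.002
gripper_force: 0.0
time: 5.92
tool_pos: [0.5782, -0.1994, 0.0641]
orientation: [-0.001, 0.993, 0.115, -0.001]
ft_force: [-0.1, 0.1, 0.7]
grip_width: 0.001
gripper_force: 0.0
```

```bash
python3 -m handwheel '[[-1,0.0015,0.0005,-0.02,0,0,0],[-1,0,0,-0.019,0,0,0],[-1,0,0,0,0,0,0],[-1,-0.0020,0.009,0,0,0,0],[-1,-0.0034,0.0146,0,0,0,0],[-1,-0.0034,0.0146,0,0,0,0],[-1,-0.0034,0.0146,0,0,0,0]]'
python3 -m handwheel '[[-1,-0.0034,0.0146,0,0,0,0],[-1,-0.0034,0.0146,0,0,0,0],[-1,-0.0034,0.0146,0,0,0,0],[-1,-0.0034,0.0146,0,0,0,0],[-1,-0.0034,0.0146,0,0,0,0],[-1,-0.0034,0.0146,0,0,0,0],[-1,-0.0034,0.0146,0,0,0,0],[-1,0,0,0,0,0,0]]'
cat >> h.py <<'E'
def blobs(im):
    m=cv2.inRange(cv2.cvtColor(im,cv2.COLOR_BGR2HSV),(15,120,60),(35,255,255));n,l,s,c=cv2.connectedComponentsWithStats(m)
    for i in range(1,n):
        if s[i,4]>80: print(s[i],c[i].round())
E
python3 - <<'E'
from h import *
blobs(cv2.imread('pics/raw_w2.png')); print('now')
snap('wrist','w3.png'); blobs(cv2.imread('pics/raw_w3.png'))
E
```

```text
time: 6.5
tool_pos: [0.5693, -0.1429, 0.0274]
orientation: [-0.0, 0.993, 0.116, 0.001]
ft_force: [0.1, 0.2, 0.1]
grip_width: 0.001
gripper_force: 0.6
time: 7.17
tool_pos: [0.5444, -0.0371, 0.027]
orientation: [-0.002, 0.993, 0.119, 0.0]
ft_force: [1.4, 1.1, -0.2]
grip_width: -0.002
gripper_force: 0.0
[   0  130   62  223 6990] [ 20. 277.]
[ 480  145   80   79 3355] [517. 180.]
[ 184  239   67   69 2401] [218. 271.]
[456 357  61  40 943] [488. 372.]
now
[    0   153    73   262 10880] [ 24. 308.]
[ 187  241   65   71 2271] [221. 272.]
```

A is centred the same way as B was, so I'll continue the push.

```bash
python3 -m handwheel '[[-1,-0.0023,0.010,0,0,0,0],[-1,-0.0034,0.0146,0,0,0,0],[-1,-0.0034,0.0146,0,0,0,0],[-1,-0.0034,0.0146,0,0,0,0],[-1,-0.0034,0.0146,0,0,0,0],[-1,-0.0034,0.0146,0,0,0,0],[-1,-0.0034,0.0146,0,0,0,0],[-1,-0.0034,0.0146,0,0,0,0],[-1,-0.0034,0.0146,0,0,0,0]]'
python3 -m handwheel '[[-1,-0.0034,0.0146,0,0,0,0],[-1,-0.0034,0.0146,0,0,0,0],[-1,-0.0023,0.0100,0,0,0,0],[-1,0,0,0,0,0,0],[-1,0.005,-0.02,0,0,0,0],[-1,0,0,0.035,0,0,0],[-1,0,0,0.04,0,0,0],[-1,0,0,0,0,0,0]]'
python3 - <<'E'
from h import *
snap('wrist','w4.png')
E
```

```text
time: 7.97
tool_pos: [0.5159, 0.0834, 0.0264]
orientation: [0.001, 0.993, 0.115, 0.001]
ft_force: [-0.1, -0.6, 1.6]
grip_width: -0.001
gripper_force: 1.0
time: 8.63
tool_pos: [0.5157, 0.1022, 0.1065]
orientation: [-0.0, 0.993, 0.114, 0.006]
ft_force: [1.1, 0.4, -0.7]
grip_width: 0.001
gripper_force: 0.0
```

View pics/w4.png

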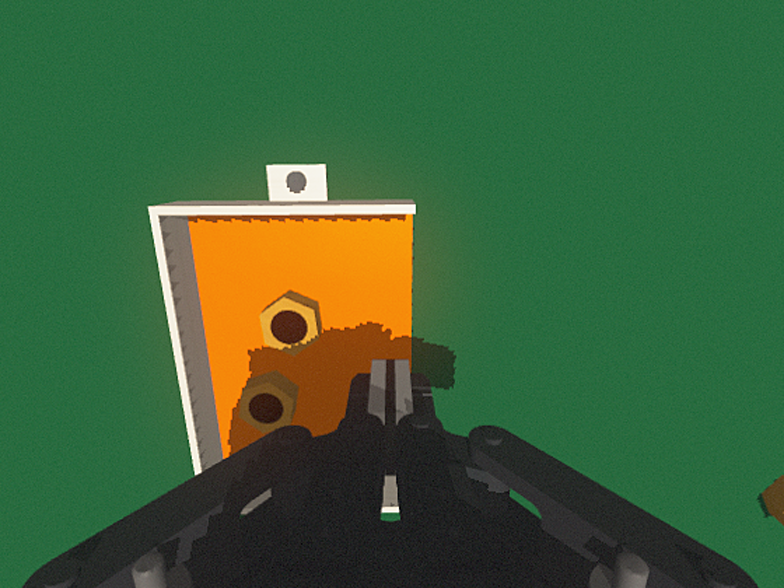

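A at (289,326) and B at (265,406) are both well inside. C is next, pushed in pure +y with the tool turned by -13.3°.

```bash
python3 -m handwheel '[[-1,-0.0067,-0.033,0,0,0,0],[-1,-0.0067,-0.033,0,0,0,-6.6],[-1,-0.0067,-0.033,0,0,0,-6.6],[-1,-0.0067,-0.033,0,0,0,0],[-1,-0.0067,-0.033,0,0,0,0],[-1,-0.0067,-0.033,0,0,0,0],[-1,-0.0067,-0.033,0,0,0,0],[-1,-0.0067,-0.033,0,0,0,0],[-1,-0.0067,-0.033,0,0,0,0],[-1,-0.0067,-0.033,0,0,0,0]]'
python3 -m handwheel '[[-1,0,0,-0.02,0,0,0],[-1,0,0,-0.02,0,0,0],[-1,0,0,0,0,0,0],[-1,0,0,0,0,0,0]]'
python3 - <<'E'
from h import *
snap('wrist','w5.png'); snap('top','t5.png'); blobs(cv2.imread('pics/raw_t5.png'))
print(readout.observe()['tool_pos'])
E
```

```text
time: 9.52
tool_pos: [0.443, -0.2287, 0.1001]
orientation: [-0.0, 1.0, 0.0, -0.001]
ft_force: [0.5, -0.7, 0.9]
grip_width: 0.004
gripper_force: 0.0
time: 9.85
tool_pos: [0.443, -0.2267, 0.0598]
orientation: [-0.001, 1.0, 0.0, -0.002]
ft_force: [0.6, -0.1, 0.3]
grip_width: -0.003
gripper_force: 0.0
[ 484   51   76   91 4734] [519.  98.]
[ 215  207   70   89 4098] [249. 252.]
[389 258  17  16 151] [397. 265.]
[ 0.44467396 -0.22677708  0.06127504]
```

View pics/w5.png

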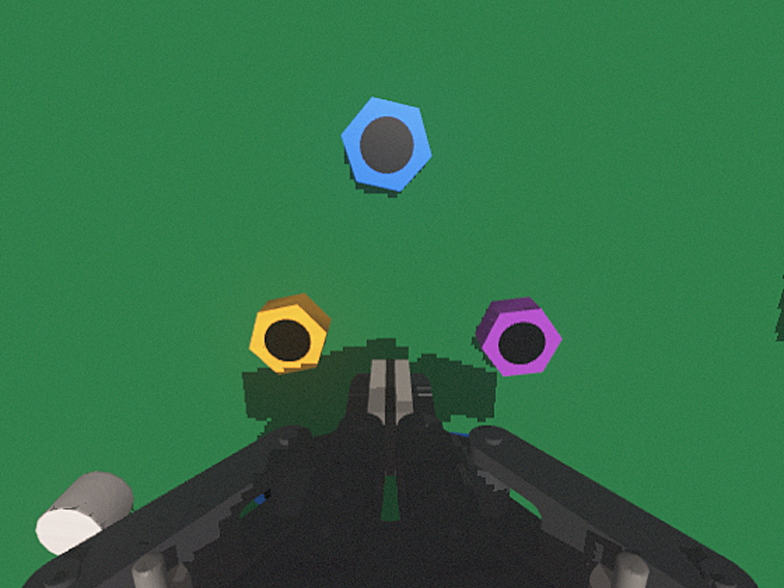

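C is at (288,338), with clear room between it and the purple nut. I'll shift +x slightly, descend and push.

```bash
python3 -m handwheel '[[-1,0.004,0,-0.02,0,0,0],[-1,0,0,-0.015,0,0,0],[-1,0,0,0,0,0,0],[-1,0,0.009,0,0,0,0],[-1,0,0.015,0,0,0,0],[-1,0,0.015,0,0,0,0],[-1,0,0.015,0,0,0,0],[-1,0,0.015,0,0,0,0],[-1,0,0.015,0,0,0,0],[-1,0,0,0,0,0,0]]'
python3 - <<'E'
from h import *
snap('wrist','w6.png'); blobs(cv2.imread('pics/raw_w6.png')); print(w('wrist',np.array([[288,338]])/1.4,.016))
E
```

```text
time: 10.78
tool_pos: [0.4491, -0.1387, 0.0273]
orientation: [-0.001, 1.0, 0.004, 0.001]
ft_force: [-0.9, 0.6, 0.2]
grip_width: -0.006
gripper_force: 0.0
[ 184  238   68   68 2402] [219. 269.]
[[ 0.47158294 -0.10733388]]
```

```bash
python3 -m handwheel '[[-1,0,0.01,0,0,0,0],[-1,0,0.015,0,0,0,0],[-1,0,0.015,0,0,0,0],[-1,0,0.015,0,0,0,0],[-1,0,0.015,0,0,0,0],[-1,0,0.015,0,0,0,0],[-1,0,0.015,0,0,0,0],[-1,0,0,0,0,0,0]]'
python3 - <<'E'
from h import *
snap('wrist','w7.png'); blobs(cv2.imread('pics/raw_w7.png'))
E
```

```text
time: 11.5
tool_pos: [0.4491, -0.0407, 0.0265]
orientation: [-0.001, 1.0, 0.002, 0.001]
ft_force: [-0.1, 0.3, 0.5]
grip_width: -0.0
gripper_force: 0.0
[    0   130   101   219 11202] [ 33. 268.]
[ 186  239   69   68 2375] [221. 270.]
```

```bash
python3 -m handwheel '[[-1,0,0.01,0,0,0,0],[-1,0,0.015,0,0,0,0],[-1,0,0.015,0,0,0,0],[-1,0,0.015,0,0,0,0],[-1,0,0.015,0,0,0,0],[-1,0,0.015,0,0,0,0],[-1,0,0.015,0,0,0,0],[-1,0,0.015,0,0,0,0],[-1,0,0.009,0,0,0,0],[-1,0,0,0,0,0,0]]'
python3 -m handwheel '[[-1,0,-0.02,0,0,0,0],[-1,0,-0.01,0.03,0,0,0],[-1,0,0,0.04,0,0,0],[-1,0,-0.03,0.04,0,0,0],[-1,0.01,-0.04,0.01,0,0,0],[-1,0.01,-0.04,0,0,0,0],[-1,0.01,-0.04,0,0,0,0],[-1,0.01,-0.04,0,0,0,0],[-1,0,0,0,0,0,0],[-1,0,0,0,0,0,0]]'
python3 - <<'E'
from h import *
snap('top','t7.png',3,(190,110,450,330-20))
E
```

```text
time: 12.38
tool_pos: [0.4486, 0.0826, 0.026]
orientation: [-0.001, 1.0, 0.002, 0.0]
ft_force: [0.2, -0.3, 0.1]
grip_width: 0.002
gripper_force: 0.0
time: 13.22
tool_pos: [0.4876, -0.138, 0.1391]
orientation: [0.001, 1.0, -0.004, 0.0]
ft_force: [-0.7, 0.4, -0.7]
grip_width: 0.002
gripper_force: 0.0
```

View pics/t7.png

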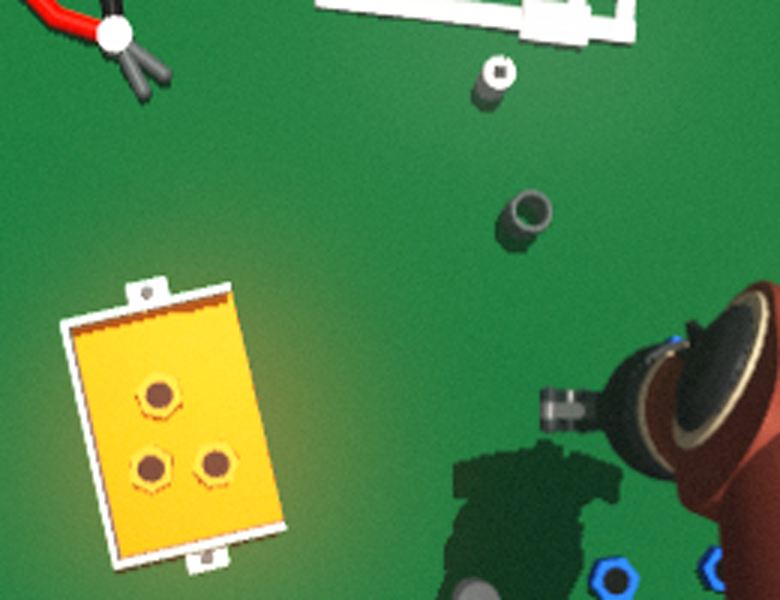

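All three nuts, at (158,395), (151,468) and (214,463), lie well inside the corral, and the nearest is about 37 mm in from the mouth. The arm is clear.

```bash
python3 -c "
from station import bot
print(bot.hand_in())"
```

```text
the job is handed in; nothing more can be done
None
```

I swept all three yellow nuts into the corral and handed the job in at about 13 s of robot time. In the last picture each nut was at least 35 mm inside the mouth and the standing parts looked undisturbed, but the hand-in returned no verdict.

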